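# Load a coated chip into the ellipsometer and set its detector arm

## Task

Put the metal puck with the violet coated chip into the ring on the ellipsometer's pulled-out stage, and push the stage fully home. Swing the detector arm (the one with the black grip) up until it mirrors the source arm with the blue lamp, both at the same angle on the scale, and leave it standing there. The source arm is clamped at the angle wanted: do not shift it, do not tip the chip, and leave the puck with the bare grey chip alone.

Things in the scene. Friction and masses are not known exactly. Their poses are not given: they have to be found in the camera images.
- ellipsometer: Bench ellipsometer, fixed, left of the middle. Origin on the bench below the arms' pivot; x points away from the robot along the stage's travel, y left, z up. Grey base 22 mm high, 400 mm in y, x -38 to +60 mm, with a 108 mm wide tongue in front to x = -164 mm. White protractor arch behind (x +51 to +60 mm, radius 205 mm), black ticks every 5 degrees from upright, long ones every 10.
- pivot (a point): The two arms' common pivot, 55 mm above the bench, on the ellipsometer's centre line: the spot on the film that is measured once the stage is home. The pivot axis is the ellipsometer's x axis; the arms swing to the left and right.
- coated_puck: Loose round aluminium puck, 42 mm diameter, 14 mm high, 35 to 70 g, with a violet 26 mm square chip on its top. Origin at the centre of its underside, z up. It stands upright on a pale blue mat 2 mm thick.
- bare_puck: The same puck with a grey bare chip, on the same mat with its centre 90 to 125 mm from the other: not wanted, leave it where it is. Which of the two places holds which puck varies.
- stage (a joint): The dark stage's travel in m: 0 is fully home against its stop, below the pivot; it grows as the stage is pulled out towards the robot (at most 0.08, and it starts at 0.07 to 0.08). It slides along the ellipsometer's x with about 2.5 N of friction and stays where it is left.
- nest (a point): Middle of the nest on the stage, on the floor on which the puck sits, 40 mm above the bench. A ring 3 mm high, 50 mm inside and 57 mm outside diameter, surrounds it, so the puck goes in with 4 mm to spare all round. The nest moves with the stage; with the stage home it lies right under the pivot.
- stage_knob (a point): Top centre of the stage's upright black round knob, 15 mm diameter, from 44 to 74 mm above the bench; below it a thinner stem on a dark 18 mm wide tongue, top 37 mm above the bench. 62 mm in front of the nest (towards the robot), moves with the stage. Push it, or pinch it from above and push.
- source_arm (a joint): Angle of the left arm, the one with the ribbed blue lamp at its end, in rad from the upright: 0 is straight up, it grows as the arm leans to the left (ellipsometer's +y). Clamped somewhere between 0.68 and 1.05.
- detector_arm (a joint): Angle of the right arm (white box at its end, black grip) in rad: 0 is upright, grows as it leans to the right (ellipsometer's -y), at most 1.57. Starts folded low at 1.36 to 1.50. Its hinge is stiff (about 0.75 N m, so 5 to 9 N at the grip) and it stays where it is released.
- source_eye (a point): Point on the axis of the source arm's black tube, 120 mm from the pivot.
- detector_eye (a point): Point on the axis of the detector arm's black tube, 120 mm from the pivot. The tube is 24 mm in diameter and runs from 60 to 152 mm from the pivot; the white box beyond it is 36 mm wide and ends 183 mm from the pivot.
- detector_grip (a point): Middle of the detector arm's grip: a straight black round bar, 14 mm diameter, parallel to the pivot axis, standing out of the tube's front towards the robot, 120 mm from the pivot axis; this point is 35 mm in front of detector_eye. Free over about 40 mm, then an 18 mm collar. It stays level, so it can be pinched from above at any angle.
- reflected_beam (a point): The point, 120 mm from the pivot, through which the lamp's light reflected at the film will pass: the mirror image of source_eye on the right-hand side. The arm is set right when detector_eye is here.
Not all that is in view belongs to the job. Leave any red look-alike of the coated_puck alone.

How it is judged (in metres and radians):
On the way, in this order (a step that is already met when the one before it is completed fails the run):
1. the violet chip's puck sits flat in the ring of the stage, released (horizontal distance between coated_puck and nest below 0.006 m and z of coated_puck in the frame of nest below 0.002 m and contact force between the fingers and coated_puck below 0.1 N), for 0.2 s.
2. the stage is fully home with the puck in its ring (value of joint stage below 0.004 m and horizontal distance between coated_puck and nest below 0.006 m and z of coated_puck in the frame of nest below 0.002 m), for 0.2 s.
At the end, for the whole second after the job is handed in: The violet chip's puck rests flat in the stage's ring (centred within 6 mm, at most 2 mm off its floor, tilt under 0.05 rad), the stage is within 4 mm of home, and the detector arm stands still at the source arm's angle within 3 degrees (eye within 6.3 mm of the beam) (all of step 2 and distance between detector_eye and reflected_beam below 0.0063 m and velocity of joint detector_arm between -0.01 and 0.01 rad/s and angle between coated_puck's own z axis and vertical below 0.05 rad and linear speed of coated_puck below 0.01 m/s); the robot touches nothing.
It fails at once if the clamped source arm is shifted (its eye by more than 5 mm) (distance of source_eye from where it was at the start of the episode above 0.005 m).
It fails at once if the coated chip is tipped (more than 0.6 rad) (angle between coated_puck's own z axis and vertical above 0.6 rad).
It fails at once if the bare chip's puck is shifted (more than 20 mm) (distance of bare_puck from where it was at the start of the episode above 0.02 m).
It also fails if it takes over 64 s, if anything falls off the work surface, if the arm or the gripper's body presses on something with over 40 N, if the wrist force passes 120 N, or if a joint passes its speed limit or range.

## Robot

A 6-joint arm with a two-finger parallel gripper is mounted at the origin on a cart in front of the work surface, level with it; the furniture and walls round the work are solid. World frame = base frame: x ahead of the robot, y to its left, z up, the work surface at z = 0. Lengths are in mm, angles in rad, forces in N, time in s.
With the tool pointing down it reaches from about 300 to 775 mm from the base axis. Payload 14.6 kg.
Tool frame: the origin (TCP) lies at the very end of the fingers, on their centre line; the grasp point (between the pads) lies manip.grip_depth behind it (manip.grip_depth is the distance from the TCP to the grasp point, in mm); x points along the fingers, z is the direction in which the jaws open and shut, and the axes are right-handed (so a half turn about x gives the same grasp; the last joint's range is limited). The gripper opens to 94 mm and grips with 3 to 60 N. Pads are 16 mm wide; open, the fingers measure 119 mm over their backs; the gripper's body (75 mm by 177 mm) begins 78 mm behind the grasp point.
Start: joints at [-1.412, 0.3, 1.521, -0, 1.321, -0.067], TCP at [123.131, -536.03, 205.446] pointing down, gripper open.
Joint ranges: [-3.03, 3.03], [-0.79, 2.21], [0.23, 2.52], [-1.04, 4.18], [0, 3.07], [-2.55, 2.55]. Speed limits (rad/s): [2.22, 2.22, 2.57, 3.14, 3.14, 3.14].

## Interface

Orientations are given as [roll, pitch, yaw] about the fixed x, y, z axes, in that order (R = Rz(yaw) Ry(pitch) Rx(roll)).
In Python, from cell import manip gives the robot as it stands.
- The arm moves only by the tool step_arm, never from a script. Its argument "commands" is one flat list of numbers, 7 for each row, row after row: the shift along the tool's x, y, z in m, then the turn, a rotation vector about the tool's x, y, z in degrees, then the finger opening in m, from 0 to 0.094. A call has 1 to 5 rows; each row shifts and turns the commanded pose from where the row before left it, along the tool's axes as they then stand; what a row does not reach is not made up. A row lasts 1/8 s, in which the tool goes at most 62.5 mm and 10.7 degrees, less where a joint would pass 70% of its speed; a pose out of reach is approached as far as the arm can. A call with a gripper value outside its range is refused whole. The fingers move at their own pace and stop on an object; "squeeze" is the grip in N (left out, the last holds). Time passes only in rows, so rows that do not move let the fingers close. It gives the time, the measured TCP pose, the force and the opening at its end, in the units of the state.
- manip.read_state(): the state, without advancing time (a new reading comes with each control period).
- manip.camera(name): name is "scene" or "top" or "wrist"; returns the picture (480x640x3 uint8, red, green, blue); there is no depth.
- manip.camera_model(name): a dict with "intrinsics" (3x3 intrinsics, pixels), "origin" and "orientation" of the camera in the world; the wrist camera has in their place "tool_from_camera" (4x4, takes a point from camera to tool coordinates, whose origin is the TCP and whose axes are the tool frame's). Camera axes: x right, y up, looking along -z (the intrinsics and any distortion apply to the point x, -y, -z); pixel columns grow to the right and rows downward; lengths in mm; the calibration is good to about 2 mm. A picture is of the moment at which its call begins: read the wrist's pose just before it. camera_model takes no time and is no camera call.
- manip.sign_off(): hands the job in, once; it reports no verdict.
Trained networks look in the newest picture that a camera, given by its name, has taken for a name from the list of things; names that differ only in an ending like _2 or _b are one class to them, and where a whole thing is asked for, a point or a joint stands for the part that bears it (a point fixed in the world has none). Each returns a list of dicts, best first, with "score" (0 to 1); they miss things now and then, are a little off and sometimes report something else, mostly with a low value. They report only what shows in the picture. A call takes as long as a camera call. They do not tell look-alikes from the thing itself.
- manip.find_in(thing, camera): "centre" ([row, column] in pixels, amid what is visible of it).
- manip.outline_of(thing, camera): "pixels" (480x640 bool, what is visible of it) and "centre" ([row, column] in pixels, amid what is visible of it).
The state is a dict: "clock": time; "joints": joint angles; "qd": joint speeds; "effort": joint torques, N m; "eef_pos": TCP position; "eef_rot": TCP orientation; "wrist_force": force on the tool from outside, world axes, zero at the start; "moment": the same for the moment, N m; "finger_gap": finger opening in mm.
Only numpy, scipy, OpenCV 4.12 (cv2) and the standard library are available. Lean on these libraries where they do the work, as an engineer would, in place of code of your own. Each camera call takes 0.05 s, during which the arm holds its last target. There are 200 camera calls.

## Working session

There is one attempt and no reset: what is moved stays moved. The work goes in short steps, Python scripts to look and compute and a tool call to move; the robot and the scene stay as the last step left them, time stands still between calls to the robot, and variables do not carry over. Pictures are saved under pics/ and viewed, about 8 in all and at most 12, crops included, and the job is handed in when it is done.

Besides the shell and the picture viewer there is one more tool, called after "Request:" in YAML: its name, and indented under it one key for each argument. step_arm: Moves the arm, as the interface text tells. Its arguments: {"type":"object","properties":{"commands":{"type":"array"},"squeeze":{"type":"number"}},"required":["commands"]}

```bash
mkdir -p pics; ls
cat > h.py <<'E'
import numpy as np, cv2
from cell import manip
from scipy.spatial.transform import Rotation as R
def snap(cam,fn=None):
    im=manip.camera(cam)
    if fn: cv2.imwrite('pics/'+fn,im[:,:,::-1])
    return im
def cam(c,st=None):
    m=manip.camera_model(c); K=np.array(m['intrinsics'])
    if 'tool_from_camera' in m:
        st=st or manip.read_state()
        T=np.eye(4);T[:3,:3]=R.from_euler('xyz',st['eef_rot']).as_matrix();T[:3,3]=st['eef_pos']
        C=T@np.array(m['tool_from_camera'])
        return K,C[:3,:3],C[:3,3],m
    o=np.array(m['orientation'])
    Rm=o if o.shape==(3,3) else R.from_euler('xyz',o).as_matrix()
    return K,Rm,np.array(m['origin']),m
def ray(c,rc,st=None):
    K,Rm,o,m=cam(c,st)
    d=m.get('distortion')
    p=cv2.undistortPoints(np.array([[[rc[1],rc[0]]]],float),K,np.array(d,float) if d is not None else None)[0,0]
    return o,Rm@np.array([p[0],-p[1],-1])
def onz(c,rc,z,st=None):
    o,d=ray(c,rc,st); return o+d*(z-o[2])/d[2]
def proj(c,P,st=None):
    K,Rm,o,m=cam(c,st); q=Rm.T@(np.array(P,float)-o); q=q*[1,-1,-1]
    d=m.get('distortion')
    r=cv2.projectPoints(q.reshape(1,3),np.zeros(3),np.zeros(3),K,np.array(d,float) if d is not None else None)[0].ravel()
    return r[::-1]
E
python3 - <<'E'
from h import *
np.set_printoptions(precision=2,suppress=True)
a=snap('top','top.png');b=snap('scene','scene.png')
cv2.imwrite('pics/both.png',cv2.resize(np.vstack([a,b]),(533,800))[:,:,::-1]) 
print(manip.read_state(),manip.grip_depth)
for c in('top','scene','wrist'): print(manip.camera_model(c))
for c in('top','scene'):
  for t in('coated_puck','bare_puck','stage_knob','nest','detector_grip','detector_eye','source_eye','pivot'):
    try: print(c,t,[(np.round(x['centre']),round(x['score'],2)) for x in manip.find_in(t,c)])
    except Exception as e: print(c,t,e)
E
```

```text
pics
{'clock': 0.1, 'joints': array([-1.41,  0.3 ,  1.52, -0.  ,  1.32, -0.07]), 'qd': array([ 0., -0., -0.,  0.,  0.,  0.]), 'effort': array([  0.  , -53.26, -35.33,   0.07,   0.02,  -0.  ]), 'eef_pos': array([ 123.1 , -535.82,  204.96]), 'eef_rot': array([3.08, 1.57, 1.73]), 'wrist_force': array([ 0.71,  0.45, -0.16]), 'moment': array([ 0.01,  0.02, -0.01]), 'finger_gap': 93.88905066303597} 18.8
{'intrinsics': array([[585.73,   0.  , 320.07],
       [  0.  , 585.73, 241.79],
       [  0.  ,   0.  ,   1.  ]]), 'origin': array([ 306.24,   13.61, 1142.85]), 'orientation': array([ 0.16, -0.03, -1.57])}
{'intrinsics': array([[560.87,   0.  , 325.39],
       [  0.  , 560.87, 243.12],
       [  0.  ,   0.  ,   1.  ]]), 'origin': array([-440.15,  363.12,  599.18]), 'orientation': array([ 1.13, -0.01, -1.93])}
{'intrinsics': array([[363.9 ,   0.  , 311.12],
       [  0.  , 363.9 , 240.32],
       [  0.  ,   0.  ,   1.  ]]), 'tool_from_camera': array([[   0.  ,    0.29,   -0.96, -178.75],
       [   0.  ,    0.96,    0.29,   84.28],
       [   1.  ,   -0.  ,   -0.  ,    0.36],
       [   0. 
[... 262 characters left out ...]
), (array([211., 252.]), 0.32)]
top detector_grip []
top detector_eye [(array([210., 253.]), 0.87), (array([268., 190.]), 0.73)]
top source_eye [(array([209., 126.]), 0.92)]
top pivot [(array([220., 192.]), 0.78), (array([265., 192.]), 0.47), (array([206., 127.]), 0.38)]
scene coated_puck [(array([321., 313.]), 0.67)]
scene bare_puck []
scene stage_knob [(array([322., 226.]), 0.79), (array([267., 154.]), 0.58)]
scene nest [(array([318., 225.]), 0.79)]
scene detector_grip [(array([265., 268.]), 0.92), (array([322., 224.]), 0.74)]
scene detector_eye [(array([264., 270.]), 0.56)]
scene source_eye [(array([264., 158.]), 0.66), (array([267., 267.]), 0.66)]
scene pivot [(array([279., 207.]), 0.7)]
```

View pics/top.png

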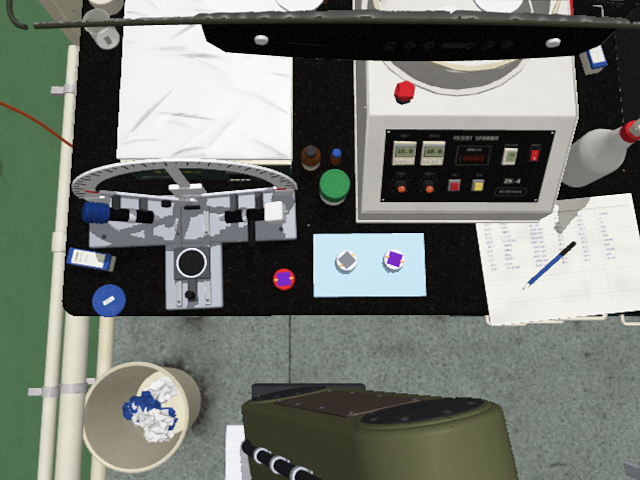

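View pics/scene.png

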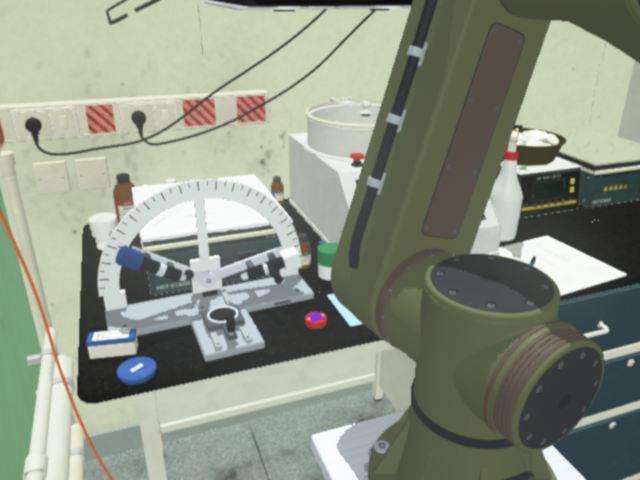

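Candidates in the top picture: (279,284) is a red puck with a violet chip, so it is the look-alike. (260,347) on the mat has the grey chip, so it is the bare puck. (260,395) on the mat is aluminium with a violet chip, which fits coated_puck. Next I confirm this in an enlarged crop and measure.

Run:
```python
from h import *
np.set_printoptions(precision=1,suppress=True)
a=cv2.imread('pics/top.png')
c1=cv2.resize(a[225:305,60:310],(800,256),interpolation=cv2.INTER_CUBIC)
c2=cv2.resize(a[225:305,260:440],(576,256),interpolation=cv2.INTER_CUBIC)
cv2.imwrite('pics/crop.png',np.vstack([c1,np.pad(c2,((0,0),(0,224),(0,0)))]))
hsv=cv2.cvtColor(a,cv2.COLOR_BGR2HSV)
m=cv2.inRange(hsv,(120,100,80),(150,255,255)); m[:,:320]=0;m[:230]=0;m[:,430:]=0;m[300:]=0
rc=np.argwhere(m).mean(0); print('chip',rc,m.sum()/255,onz('top',rc,16.5))
print(cv2.minAreaRect(np.argwhere(m)[:,::-1].astype(np.float32)))
print('bare',onz('top',(260,347),16.5))
print('nest',onz('top',(263,191),43),'knob',onz('top',(296,191),74))
print('tongue front L,R',onz('top',(308,166),22),onz('top',(307,222),22))
print('base rear..L,R front',onz('top',(247,90),22),onz('top',(238,297),22))
```

```text
chip [258.7 394.1] 154.0 [ 459.9 -160.2   16.5]
((394.1000671386719, 258.70001220703125), (12.649109840393066, 12.016654014587402), 18.434947967529297)
bare [457.4 -68.3  16.5]
nest [448.4 227.8  43. ] knob [384.1 219.8  74. ]
tongue front L,R [365.4 276.2  22. ] [366.9 170.7  22. ]
base rear..L,R front [482.2 425.5  22. ] [499.8  28.8  22. ]
```

View pics/crop.png

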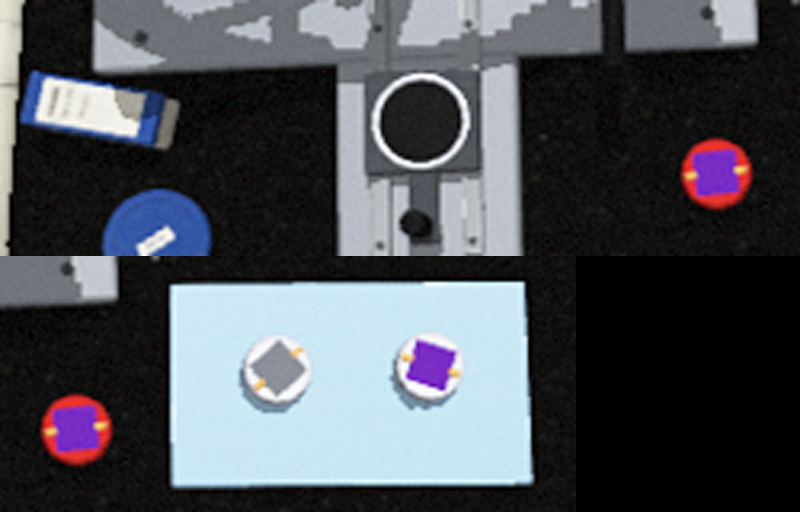

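The crop confirms it: the aluminium puck with the violet chip sits on the mat at pixel (259,394), about (460,-160) mm. The red-bodied look-alike is off the mat, and the grey chip is at (260,347). Next I plan the move.

```bash
cat >> h.py <<'E'
def rot(st): return R.from_euler('xyz',st['eef_rot']).as_matrix()
def goto(P,yaw=None,st=None):
    """total tool-frame shift (m) before turning, turn (deg) so that tool points down and jaws (tool z) along +-y turned by yaw"""
    st=st or manip.read_state(); M=rot(st); out=M.T@(np.array(P)-st['eef_pos'])/1000
    rv=np.zeros(3)
    if yaw is not None:
        best=[]
        for s in(1,-1):
            z=s*np.array([-np.sin(yaw),np.cos(yaw),0]); x=np.array([0,0,-1.]); T=np.stack([x,np.cross(z,x),z],1)
            best.append(R.from_matrix(M.T@T).as_rotvec(degrees=True))
        rv=min(best,key=np.linalg.norm)
    return out,rv
E
python3 - <<'E'
from h import *
np.set_printoptions(precision=4,suppress=True)
st=manip.read_state(); print(rot(st))
print(goto([460,-160,120],0.04))
print(onz('top',(262.8,191.6),43),onz('top',(294.4,189.7),74))
E
```

```text
[[-0.      0.9746  0.2238]
 [ 0.      0.2238 -0.9746]
 [-1.     -0.     -0.    ]]
(array([ 0.0854,  0.4125, -0.2911]), array([10.6408, -0.0002,  0.0004]))
[448.7676 226.658   43.    ] [387.0238 222.2567  74.    ]
```

```bash
cat >> h.py <<'E'
def rows(P,turn,n,op,st=None):
    """n rows moving straight to P in world while turning `turn` deg about tool x"""
    st=st or manip.read_state(); M=rot(st); d=(np.array(P)-st['eef_pos'])/1000/n
    for i in range(n):
        s=M.T@d; print([round(float(v),4) for v in s]+[round(turn/n,2),0,0,op]); M=M@R.from_rotvec([turn/n,0,0],degrees=True).as_matrix()
E
python3 - <<'E'
from h import *
rows([460,-160,205],-169.5,16,.062)
E
```

```text
[0.0, 0.0258, -0.0182, -10.59, 0, 0, 0.062]
[0.0, 0.0287, -0.0131, -10.59, 0, 0, 0.062]
[0.0, 0.0306, -0.0076, -10.59, 0, 0, 0.062]
[0.0, 0.0315, -0.0019, -10.59, 0, 0, 0.062]
[0.0, 0.0313, 0.0039, -10.59, 0, 0, 0.062]
[0.0, 0.0301, 0.0096, -10.59, 0, 0, 0.062]
[0.0, 0.0278, 0.015, -10.59, 0, 0, 0.062]
[0.0, 0.0245, 0.0198, -10.59, 0, 0, 0.062]
[0.0, 0.0205, 0.024, -10.59, 0, 0, 0.062]
[0.0, 0.0157, 0.0274, -10.59, 0, 0, 0.062]
[0.0, 0.0104, 0.0298, -10.59, 0, 0, 0.062]
[0.0, 0.0048, 0.0312, -10.59, 0, 0, 0.062]
[0.0, -0.0011, 0.0315, -10.59, 0, 0, 0.062]
[0.0, -0.0068, 0.0308, -10.59, 0, 0, 0.062]
[0.0, -0.0124, 0.029, -10.59, 0, 0, 0.062]
[0.0, -0.0175, 0.0263, -10.59, 0, 0, 0.062]
```

Request:
step_arm:
  commands: [0, 0.0258, -0.0182, -10.59, 0, 0, 0.062, 0, 0.0287, -0.0131, -10.59, 0, 0, 0.062, 0, 0.0306, -0.0076, -10.59, 0, 0, 0.062, 0, 0.0315, -0.0019, -10.59, 0, 0, 0.062, 0, 0.0313, 0.0039, -10.59, 0, 0, 0.062]

```text
clock: 1.52
eef_pos: [229.0, -417.8, 205.5]
eef_rot: [-0.635, 1.571, -1.05]
wrist_force: [0.3, 0.2, 0.2]
finger_gap: 62.3
```

Request:
step_arm:
  commands: [0, 0.0301, 0.0096, -10.59, 0, 0, 0.062, 0, 0.0278, 0.015, -10.59, 0, 0, 0.062, 0, 0.0245, 0.0198, -10.59, 0, 0, 0.062, 0, 0.0205, 0.024, -10.59, 0, 0, 0.062, 0, 0.0157, 0.0274, -10.59, 0, 0, 0.062]

```text
clock: 2.15
eef_pos: [334.4, -300.2, 205.6]
eef_rot: [-1.322, 1.57, -0.812]
wrist_force: [0.1, 0.3, -0.1]
finger_gap: 62.2
```

Request:
step_arm:
  commands: [0, 0.0104, 0.0298, -10.59, 0, 0, 0.062, 0, 0.0048, 0.0312, -10.59, 0, 0, 0.062, 0, -0.0011, 0.0315, -10.59, 0, 0, 0.062, 0, -0.0068, 0.0308, -10.59, 0, 0, 0.062, 0, -0.0124, 0.029, -10.59, 0, 0, 0.062]

```text
clock: 2.78
eef_pos: [439.8, -182.8, 205.6]
eef_rot: [-1.924, 1.571, -0.49]
wrist_force: [-0.4, -0.5, -0.4]
finger_gap: 61.7
```

Request:
step_arm:
  commands: [0, -0.0175, 0.0263, -10.59, 0, 0, 0.062, 0.05, 0, 0, 0, 0, 0, 0.062, 0.045, 0, 0, 0, 0, 0, 0.062, 0, 0, 0, 0, 0, 0, 0.062, 0, 0, 0, 0, 0, 0, 0.062]

```text
clock: 3.4
eef_pos: [461.0, -160.5, 112.2]
eef_rot: [-2.026, 1.569, -0.414]
wrist_force: [-0.1, 1.4, -0.4]
finger_gap: 62.3
```

Run:
```python
from h import *
np.set_printoptions(precision=3,suppress=True)
st=manip.read_state(); a=snap('wrist','w1.png'); print(st['clock'],st['joints'],st['eef_pos'],goto(st['eef_pos'],0.043,st)[1],st['qd'])
hsv=cv2.cvtColor(a,cv2.COLOR_RGB2HSV)
m=cv2.inRange(hsv,(120,100,60),(150,255,255))
n,l,s,c=cv2.connectedComponentsWithStats(m)
for i in range(1,n):
  if s[i,4]>200: print(s[i],c[i],onz('wrist',c[i][::-1],16.5,st))
```

```text
3.4 [-0.41   0.265  1.798 -0.     1.076 -2.022] [ 460.968 -160.531  112.229] [-0.096 -0.051  0.104] [-0.    -0.017 -0.006 -0.001 -0.006  0.001]
[ 570  188   39   35 1071] [588.957 205.194] [423.187  50.234  16.5  ]
[289 224  39  38 909] [307.876 242.248] [ 461.792 -163.326   16.5  ]
```

View pics/w1.png

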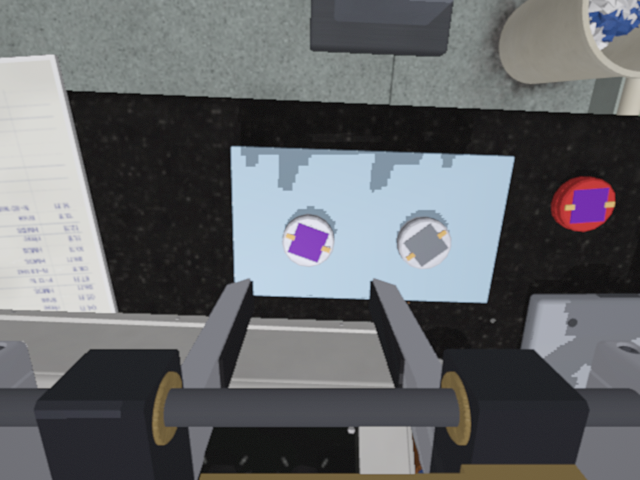

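The wrist view shows the coated puck at (242,308), the bare one at (242,425) and the red look-alike at (205,589). The refined puck position is (462,-163), so I descend.

Request:
step_arm:
  commands: [0.03, -0.0005, -0.0025, 0, 0, 0, 0.062, 0.035, 0, 0, 0, 0, 0, 0.062, 0.025, 0, 0, 0, 0, 0, 0.062, 0, 0, 0, 0, 0, 0, 0.062, 0, 0, 0, 0, 0, 0, 0.062]

```text
clock: 4.08
eef_pos: [461.8, -163.1, 22.3]
eef_rot: [-2.029, 1.568, -0.416]
wrist_force: [0.2, -0.3, -1.0]
finger_gap: 62.1
```

Request:
step_arm:
  commands: [0.013, 0, 0, 0, 0, 0, 0.062, 0, 0, 0, 0, 0, 0, 0.062, 0, 0, 0, 0, 0, 0, 0.036, 0, 0, 0, 0, 0, 0, 0.036, 0, 0, 0, 0, 0, 0, 0.036]
  squeeze: 12

```text
clock: 4.7
eef_pos: [460.9, -162.6, 7.6]
eef_rot: [-2.044, 1.57, -0.432]
wrist_force: [-0.9, 0.2, 1.9]
finger_gap: 41.4
```

Request:
step_arm:
  commands: [0, 0, 0, 0, 0, 0, 0.036, 0, 0, 0, 0, 0, 0, 0.036, 0, 0, 0, 0, 0, 0, 0.036]

```text
clock: 5.08
eef_pos: [460.9, -162.6, 7.6]
eef_rot: [-1.997, 1.57, -0.385]
wrist_force: [0.0, 0.8, 4.3]
finger_gap: 41.4
```

Request:
step_arm:
  commands: [-0.02, 0, 0, 0, 0, 0, 0.036, -0.04, 0, 0, 0, 0, 0, 0.036, -0.05, 0, 0, 0, 0, 0, 0.036, -0.03, 0, 0, 0, 0, 0, 0.036, 0, 0, 0, 0, 0, 0, 0.036]

```text
clock: 5.7
eef_pos: [461.5, -162.9, 149.1]
eef_rot: [-2.033, 1.567, -0.42]
wrist_force: [0.7, -0.3, -1.2]
finger_gap: 41.9
```

Run:
```python
from h import *
np.set_printoptions(precision=4,suppress=True)
st=manip.read_state(); a=snap('wrist','w2.png'); print(st['clock'],st['eef_pos'],st['finger_gap'],st['wrist_force'])
hsv=cv2.cvtColor(a,cv2.COLOR_RGB2HSV)
m=cv2.inRange(hsv,(120,100,60),(150,255,255))
n,l,s,c=cv2.connectedComponentsWithStats(m)
for i in range(1,n):
  if s[i,4]>200: print(s[i],c[i],onz('wrist',c[i][::-1],st['eef_pos'][2]+9.5,st))
print(goto([440,226,145],0.043,st))
```

```text
5.7 [ 461.5391 -162.9037  149.1319] 41.876474559485295 [ 0.7424 -0.3219 -1.196 ]
[545 181  34  32 854] [561.144 196.322] [402.5846 -48.5611 158.6319]
[ 281  273   62   58 2137] [311.183  301.6397] [ 461.7195 -163.0487  158.6319]
(array([0.0035, 0.0054, 0.3895]), array([-0.0828, -0.0918,  0.1841]))
```

Request:
step_arm:
  commands: [0, 0, 0.05, 0, 0, 0, 0.036, 0, 0, 0.05, 0, 0, 0, 0.036, 0, 0, 0.05, 0, 0, 0, 0.036, 0, 0, 0.05, 0, 0, 0, 0.036, 0, 0, 0.05, 0, 0, 0, 0.036]

```text
clock: 6.38
eef_pos: [449.4, 88.7, 145.8]
eef_rot: [1.645, 1.568, -3.026]
wrist_force: [0.5, 0.3, -1.3]
finger_gap: 41.2
```

Request:
step_arm:
  commands: [0, 0, 0.05, 0, 0, 0, 0.036, 0, 0, 0.05, 0, 0, 0, 0.036, 0, 0, 0.039, 0, 0, 0, 0.036, 0, 0, 0, 0, 0, 0, 0.036, 0, 0, 0, 0, 0, 0, 0.036]

```text
clock: 7.0
eef_pos: [444.2, 225.4, 146.2]
eef_rot: [1.992, 1.569, -2.679]
wrist_force: [-0.3, 0.1, -0.8]
finger_gap: 41.3
```

Run:
```python
from h import *
np.set_printoptions(precision=4,suppress=True)
st=manip.read_state(); a=snap('wrist','w3.png'); print(st['clock'],st['joints'],st['eef_pos'],st['finger_gap'])
for t in('nest','stage_knob','source_eye','detector_grip'): print(t,[(np.round(x['centre']),round(x['score'],2)) for x in manip.find_in(t,'wrist')])
print(goto([448,227,145],0.043,st), proj('wrist',[448,227,43],st))
```

```text
7.0 [ 0.3962  0.2459  1.7348 -0.0002  1.1632 -1.2162] [444.1902 225.4303 146.1665] 41.31841121259606
nest [(array([231., 311.]), 0.87), (array([335., 305.]), 0.55), (array([295., 311.]), 0.53)]
stage_knob [(array([230., 310.]), 0.86)]
source_eye [(array([429., 530.]), 0.81), (array([228., 310.]), 0.28)]
detector_grip [(array([351., 114.]), 0.91)]
(array([ 0.0012, -0.0039,  0.0014]), array([-0.0766, -0.0525, -0.1174])) [243.7634 313.2002]
```

View pics/w3.png

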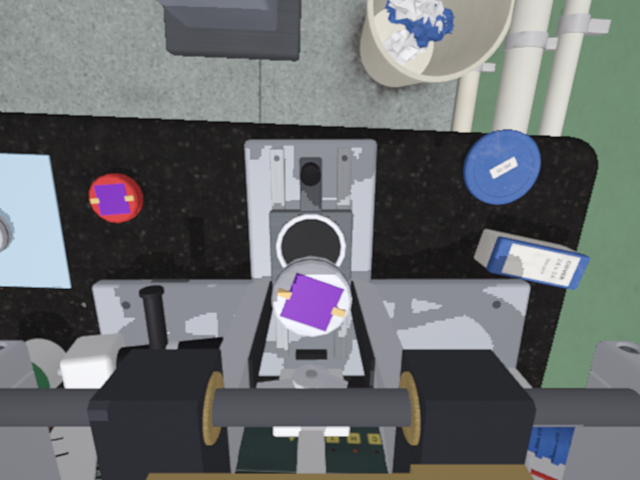

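The held puck is at (303,311), the ring at about (245,311) and the knob at (174,311). I fit the ring precisely.

Run:
```python
from h import *
from scipy.optimize import least_squares
np.set_printoptions(precision=2,suppress=True)
st=manip.read_state(); a=cv2.imread('pics/w3.png')
g=a.min(2).astype(int)
m=(g>195).astype(np.uint8); m[:205]=0;m[262:]=0;m[:,:270]=0;m[:,352:]=0
n,l,s,c=cv2.connectedComponentsWithStats(m); k=1+s[1:,4].argmax(); print(s[k])
pts=np.array([onz('wrist',p,43,st)[:2] for p in np.argwhere(l==k)])
f=lambda q:np.hypot(*(pts-q[:2]).T)-q[2]
q=least_squares(f,[448,227,27],loss='soft_l1').x; print('nest',q, len(pts), np.abs(f(q)).mean())
kn=onz('wrist',(173,311),74,st); print('knob',kn, 'vec',q[:2]-kn[:2])
for r,cc in[((145,246),(280,253)),((140,376),(280,371))]: print('tongue',onz('wrist',r,22,st),onz('wrist',cc,22,st))
print('base front',onz('wrist',(282,95),22,st),onz('wrist',(282,527),22,st))
print(goto([q[0],q[1],60],0.043,st))
```

```text
[276 215  70  47 507]
nest [452.7  224.87  26.5 ] 507 0.7994854334968475
knob [388.96 222.79  74.  ] vec [63.74  2.08]
tongue [374.32 169.56  22.  ] [492.03 174.63  22.  ]
tongue [366.16 274.28  22.  ] [487.7  280.93  22.  ]
base front [499.78  32.05  22.  ] [483.92 421.89  22.  ]
(array([ 0.09, -0.01, -0.  ]), array([-0.15, -0.  , -0.01]))
```

Request:
step_arm:
  commands: [0.035, -0.0083, 0, 0, 0, 0, 0.036, 0.036, 0, 0, 0, 0, 0, 0.036, 0, 0, 0, 0, 0, 0, 0.036, 0, 0, 0, 0, 0, 0, 0.036]

```text
clock: 7.75
eef_pos: [453.6, 226.5, 77.8]
eef_rot: [-1.225, 1.569, 0.387]
wrist_force: [0.3, 0.6, -0.7]
finger_gap: 41.7
```

Run:
```python
from h import *
from scipy.optimize import least_squares
np.set_printoptions(precision=2,suppress=True)
st=manip.read_state(); snap('wrist','w4.png'); a=cv2.imread('pics/w4.png'); print(st['clock'],st['eef_pos'])
cv2.imwrite('pics/w4c.png',cv2.resize(a[130:380,200:420],None,fx=2,fy=2))
print(proj('wrist',[452.7,224.9,43],st),proj('wrist',[424.2,224.9,43],st))
print(goto([452.7,224.9,46],0.043,st))
```

```text
7.75 [453.58 226.48  77.82]
[268.24 308.95] [224.16 310.82]
(array([ 0.03,  0.  , -0.  ]), array([-0.1 ,  0.03,  0.08]))
```

View pics/w4c.png

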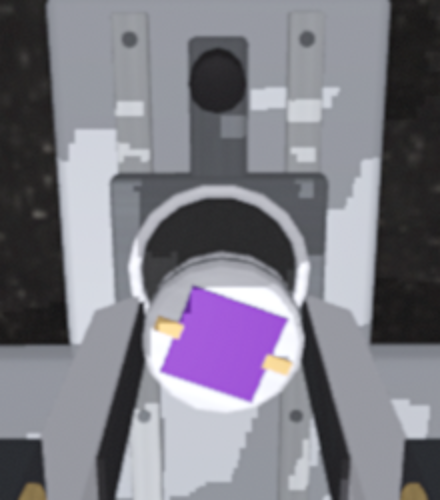

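The ring's outer edges in the crop are at columns 128–310 with its top at row 185, and the puck is right above it. A 2 mm trim, then down.

Request:
step_arm:
  commands: [0, 0.0016, -0.0018, 0, 0, 0, 0.036, 0.015, 0, 0, 0, 0, 0, 0.036, 0.012, 0, 0, 0, 0, 0, 0.036, 0, 0, 0, 0, 0, 0, 0.036, 0, 0, 0, 0, 0, 0, 0.036]

```text
clock: 8.43
eef_pos: [451.5, 224.6, 49.4]
eef_rot: [1.95, 1.571, -2.721]
wrist_force: [0.3, 0.5, -0.0]
finger_gap: 41.3
```

Request:
step_arm:
  commands: [0.003, 0, 0, 0, 0, 0, 0.036, 0.001, 0, 0, 0, 0, 0, 0.036, 0, 0, 0, 0, 0, 0, 0.036]

```text
clock: 8.8
eef_pos: [451.5, 224.6, 45.6]
eef_rot: [-1.161, 1.571, 0.451]
wrist_force: [-1.3, -0.9, 2.0]
finger_gap: 41.5
```

Request:
step_arm:
  commands: [0, 0, 0, 0, 0, 0, 0.056, 0, 0, 0, 0, 0, 0, 0.056, -0.01, 0, 0, 0, 0, 0, 0.056, -0.03, 0, 0, 0, 0, 0, 0.056, -0.03, 0, 0, 0, 0, 0, 0.056]

```text
clock: 9.43
eef_pos: [451.4, 224.6, 116.9]
eef_rot: [-1.024, 1.571, 0.589]
wrist_force: [-0.6, -0.7, 0.9]
finger_gap: 56.1
```

Request:
step_arm:
  commands: [-0.03, 0, 0, 0, 0, 0, 0.05, 0, 0, 0, 0, 0, 0, 0.05]

```text
clock: 9.68
eef_pos: [452.4, 225.0, 148.0]
eef_rot: [-1.222, 1.566, 0.39]
wrist_force: [-0.6, -0.4, -0.6]
finger_gap: 50.3
```

Run:
```python
from h import *
np.set_printoptions(precision=2,suppress=True)
st=manip.read_state(); snap('wrist','w5.png'); a=cv2.imread('pics/w5.png'); print(st['clock'],st['eef_pos'])
hsv=cv2.cvtColor(a,cv2.COLOR_BGR2HSV)
m=cv2.inRange(hsv,(120,100,60),(150,255,255))
n,l,s,c=cv2.connectedComponentsWithStats(m)
for i in range(1,n):
  if s[i,4]>200: print(s[i],c[i],onz('wrist',c[i][::-1],54.5,st))
for p in proj('wrist',[451.7,224.6,43],st),: print(p)
cv2.imwrite('pics/w5c.png',cv2.resize(a[120:360,60:560],None,fx=1.6,fy=1.6))
```

```text
9.675 [452.36 224.96 147.97]
[ 94 173  36  32 872] [111.54 188.39] [416.66  74.07  54.5 ]
[291 223  40  39 924] [310.51 241.85] [452.29 224.44  54.5 ]
[236.99 310.74]
```

View pics/w5c.png

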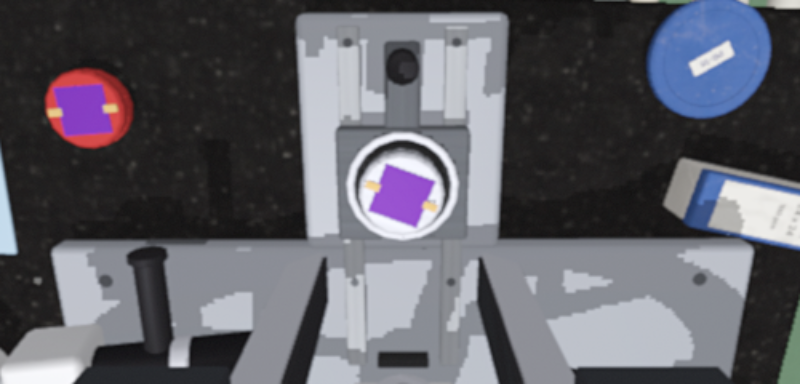

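The puck lies centred in the ring, at about (242,311). Next I go in front of the knob with closed fingers and push the stage home.

Request:
step_arm:
  commands: [0, 0.045, 0, 0, 0, 0, 0.0, 0, 0.047, 0, 0, 0, 0, 0.0, 0.04, 0, 0, 0, 0, 0, 0.0, 0.052, 0, 0, 0, 0, 0, 0.0, 0, 0, 0, 0, 0, 0, 0.0]

```text
clock: 10.35
eef_pos: [357.3, 219.6, 50.8]
eef_rot: [1.994, 1.563, -2.677]
wrist_force: [-0.7, -0.3, 0.1]
finger_gap: 3.4
```

Run:
```python
from h import *
np.set_printoptions(precision=2,suppress=True)
st=manip.read_state(); print(st['clock'],st['eef_pos'],st['finger_gap'],goto([380,222.8,54],.043,st))
```

```text
10.35 [357.31 219.63  50.76] 3.3661483712908966 (array([-0.  , -0.02,  0.  ]), array([-0.08, -0.17, -0.39]))
```

Request:
step_arm:
  commands: [0, -0.01, 0, 0, 0, 0, 0.0, 0, -0.008, 0, 0, 0, 0, 0.0, 0, -0.008, 0, 0, 0, 0, 0.0, 0, -0.01, 0, 0, 0, 0, 0.0, 0, -0.01, 0, 0, 0, 0, 0.0]

```text
clock: 10.98
eef_pos: [406.3, 222.7, 53.7]
eef_rot: [-0.944, 1.57, 0.668]
wrist_force: [-3.5, 0.9, 1.9]
finger_gap: 0.8
```

Request:
step_arm:
  commands: [0, -0.01, 0, 0, 0, 0, 0.0, 0, -0.01, 0, 0, 0, 0, 0.0, 0, -0.01, 0, 0, 0, 0, 0.0, 0, -0.006, 0, 0, 0, 0, 0.0, 0, 0, 0, 0, 0, 0, 0.0]

```text
clock: 11.6
eef_pos: [441.8, 224.0, 53.3]
eef_rot: [-2.175, 1.57, -0.562]
wrist_force: [0.1, 0.5, -0.1]
finger_gap: 0.5
```

Request:
step_arm:
  commands: [0, -0.002, 0, 0, 0, 0, 0.0, 0, -0.002, 0, 0, 0, 0, 0.0, 0, -0.002, 0, 0, 0, 0, 0.0]

```text
clock: 11.98
eef_pos: [447.3, 224.3, 53.3]
eef_rot: [2.006, 1.57, -2.664]
wrist_force: [-2.4, -1.3, 0.2]
finger_gap: 0.4
```

Run:
```python
from h import *
np.set_printoptions(precision=2,suppress=True)
st=manip.read_state(); snap('wrist','w6.png');snap('scene','scene2.png'); a=cv2.imread('pics/w6.png');b=cv2.imread('pics/scene2.png'); print(st['clock'],st['eef_pos'],st['wrist_force'])
cv2.imwrite('pics/w6c.png',np.vstack([cv2.resize(a[:,60:560],(500,480))[160:],cv2.resize(b[150:370,80:330],None,fx=2,fy=1.3)[:280]]))
```

```text
11.975 [447.32 224.28  53.35] [-2.39 -1.3   0.23]
```

View pics/w6c.png

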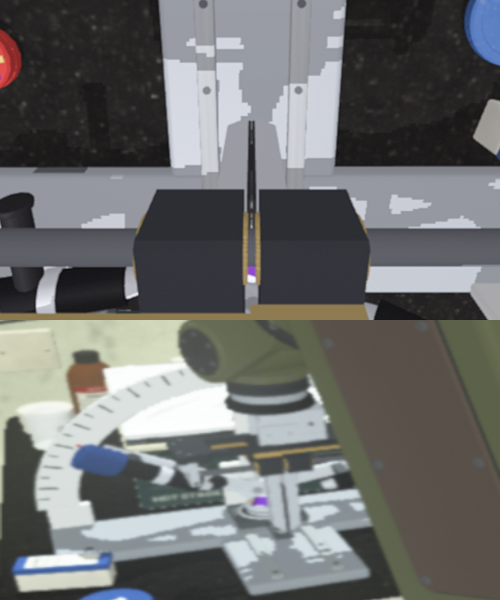

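The scene crop shows the puck still in the ring near the pivot, with nothing near the source arm. The push force is still just friction, so I carry on to the stop.

Request:
step_arm:
  commands: [0, -0.002, 0, 0, 0, 0, 0.0, 0, -0.002, 0, 0, 0, 0, 0.0]

```text
clock: 12.32
eef_pos: [451.5, 224.5, 53.4]
eef_rot: [2.014, 1.571, -2.656]
wrist_force: [-2.7, -1.9, -2.3]
finger_gap: 0.7
```

Request:
step_arm:
  commands: [0, -0.002, 0, 0, 0, 0, 0.0, 0, -0.001, 0, 0, 0, 0, 0.0]

```text
clock: 12.58
eef_pos: [452.0, 224.5, 53.1]
eef_rot: [1.727, 1.564, -2.943]
wrist_force: [-24.7, -1.8, 15.2]
finger_gap: 0.6
```

Request:
step_arm:
  commands: [0, 0.01, 0, 0, 0, 0, 0.0, 0, 0.03, 0, 0, 0, 0, 0.0, -0.05, 0.02, 0, 0, 0, 0, 0.02, -0.05, 0, 0, 0, 0, 0, 0.03, 0, 0, 0, 0, 0, 0, 0.03]

```text
clock: 13.2
eef_pos: [396.2, 223.1, 157.1]
eef_rot: [-1.193, 1.563, 0.42]
wrist_force: [0.8, -0.6, -0.5]
finger_gap: 26.8
```

Run:
```python
from h import *
np.set_printoptions(precision=2,suppress=True)
st=manip.read_state(); snap('wrist','w7.png');a=cv2.imread('pics/w7.png'); snap('scene','s7.png');b=cv2.imread('pics/s7.png');t=snap('top','t7.png')[:,:,::-1]; print(st['clock'],st['eef_pos'],st['joints'])
hsv=cv2.cvtColor(a,cv2.COLOR_BGR2HSV)
m=cv2.inRange(hsv,(120,100,60),(150,255,255))
n,l,s,c=cv2.connectedComponentsWithStats(m)
for i in range(1,n):
  if s[i,4]>100: print(s[i],c[i],onz('wrist',c[i][::-1],54.5,st))
cv2.imwrite('pics/c7.png',np.vstack([cv2.resize(a[180:430,60:560],(690,345)),np.hstack([cv2.resize(b[170:320,80:310],(345,225)),cv2.resize(t[160:310,65:295],(345,225))])]))
for cn in('scene','top','wrist'):
  for th in('source_eye','detector_eye','detector_grip'): print(cn,th,[(np.round(x['centre'],1),round(x['score'],2)) for x in manip.find_in(th,cn)][:2])
```

```text
13.2 [396.16 223.06 157.06] [ 0.43  0.13  1.84 -0.    1.16 -1.18]
[109 233  33  28 707] [125.39 246.91] [409.67  73.17  54.5 ]
[294 366  34  23 549] [309.83 378.36] [529.72 227.62  54.5 ]
scene source_eye [(array([264.6, 156.6]), 0.57)]
scene detector_eye [(array([265.2, 259.2]), 0.58)]
scene detector_grip [(array([267.2, 262.5]), 0.87)]
top source_eye [(array([207.3, 124.7]), 0.74)]
top detector_eye [(array([212. , 248.8]), 0.57), (array([207.9, 123.1]), 0.34)]
top detector_grip [(array([207.9, 250.8]), 0.73)]
wrist source_eye [(array([457.3, 515. ]), 0.74)]
wrist detector_eye [(array([429.6, 126.7]), 0.65), (array([333.4, 312.1]), 0.34)]
wrist detector_grip [(array([429.5, 126. ]), 0.82), (array([459.8, 515.4]), 0.52)]
```

View pics/c7.png

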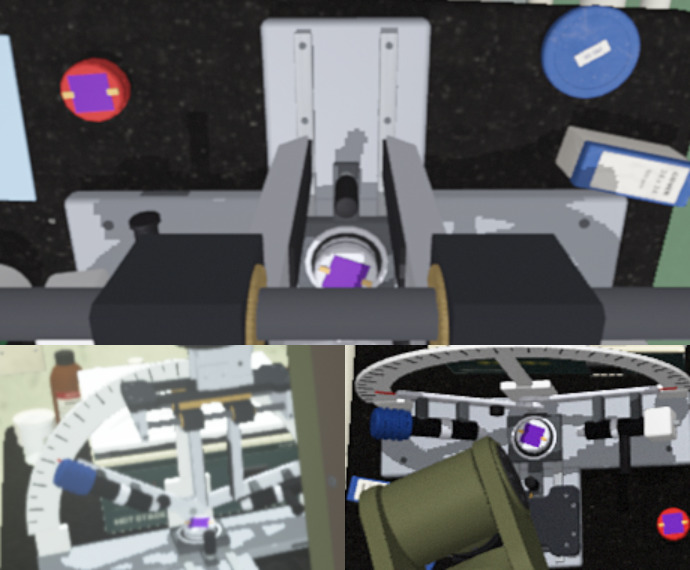

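```bash
cat > ang.py <<'E'
from h import *
np.set_printoptions(precision=2,suppress=True)
PIV=np.array([529.5,228,55]); yaw=.043; ex=np.array([np.cos(yaw),np.sin(yaw),0]); ey=np.array([-np.sin(yaw),np.cos(yaw),0])
def onpl(c,rc,off=0,st=None):
    o,d=ray(c,rc,st); p=o+d*(((PIV+off*ex-o)@ex)/(d@ex)); return np.array([(p-PIV)@ey,p[2]-55])
def blue(a,r0,r1,c0,c1,lo=(105,120,40),hi=(125,255,255)):
    m=cv2.inRange(cv2.cvtColor(a,cv2.COLOR_BGR2HSV),lo,hi); k=np.zeros_like(m); k[r0:r1,c0:c1]=m[r0:r1,c0:c1]
    n,l,s,c=cv2.connectedComponentsWithStats(k); i=1+s[1:,4].argmax(); print('blob',s[i],c[i]); return c[i][::-1],np.argwhere(l==i)
E
python3 - <<'E'
from ang import *
res={}
for f,c,box in(('scene.png','scene',(235,285,110,150)),('s7.png','scene',(235,285,110,150)),('top.png','top',(195,230,75,115))):
    rc,p=blue(cv2.imread('pics/'+f),*box)
    if c=='scene':
        q=onpl(c,rc); print(f,q,np.hypot(*q),'ang',np.arctan2(*q), np.degrees(np.arctan2(*q)))
        # hull extremes in plane
    res[c]=ray(c,rc)
    
(o1,d1),(o2,d2)=res['scene'],res['top']
A=np.stack([d1,-d2],1); t=np.linalg.lstsq(A,o2-o1,rcond=None)[0]; P=(o1+d1*t[0]+o2+d2*t[1])/2
print('tri',P,'gap',np.linalg.norm(o1+d1*t[0]-o2-d2*t[1]),'ell',(P-PIV)@ex,(P-PIV)@ey,P[2]-55,np.arctan2((P-PIV)@ey,P[2]-55))
b=cv2.imread('pics/scene.png')
cv2.imwrite('pics/arch.png',cv2.resize(b[170:320,90:310],None,fx=3.6,fy=3.6,interpolation=cv2.INTER_CUBIC))
for s in(.68,.78,.88,.98): print(s,proj('scene',PIV+120*np.sin(s)*ey+[0,0,120*np.cos(s)]),proj('scene',PIV+205*np.sin(s)*ey+51*ex+[0,0,205*np.cos(s)]))
print(proj('scene',PIV),proj('top',PIV))
E
```

```text
blob [117 247  26  21 291] [129.11 255.85]
scene.png [142.32  98.14] 172.8787094459686 ang 0.9670755173707758 55.40934561577598
blob [117 247  26  21 295] [129.43 255.91]
s7.png [141.79  97.93] 172.3231656991672 ang 0.966390961021944 55.370123426149036
blob [ 81 202  29  22 545] [ 95.13 212.33]
tri [521.08 370.62 154.47] gap 2.123523282280136 ell -2.276722192911932 142.8483735553399 99.47169935759018 0.9625278389264704
0.68 [252.02 167.6 ] [213.05 129.15]
0.78 [256.76 163.12] [221.2  121.47]
0.88 [261.83 159.17] [229.95 114.75]
0.98 [267.18 155.79] [239.19 109.07]
[288.56 212.44] [219.47 191.03]
```

View pics/arch.png

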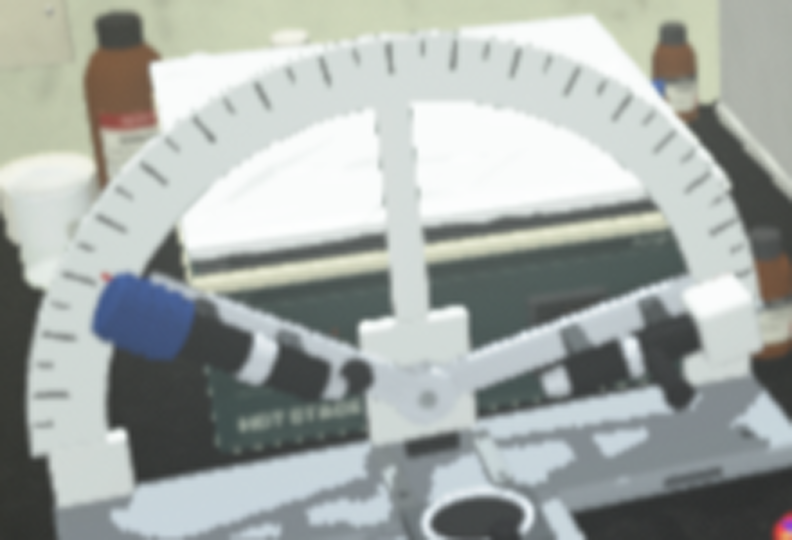

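Ten pictures viewed so far. Blue lamp centroid gives a source angle of about 0.965 rad, measured two ways. I cross-check it with the red pointer on the scale and find the detector grip.

```bash
cat >> ang.py <<'E'
def red(a,c,r0,r1,c0,c1,off=50,st=None):
    h=cv2.cvtColor(a,cv2.COLOR_BGR2HSV); m=cv2.inRange(h,(0,110,60),(8,255,255))|cv2.inRange(h,(170,110,60),(180,255,255))
    k=np.zeros_like(m);k[r0:r1,c0:c1]=m[r0:r1,c0:c1]; p=np.argwhere(k)
    if len(p): q=onpl(c,p.mean(0),off,st); print('red',c,len(p),p.mean(0),q,np.hypot(*q),np.arctan2(*q))
def grip(th): return PIV-35*ex-120*np.sin(th)*ey+np.array([0,0,120*np.cos(th)])
E
python3 - <<'E'
from ang import *
s=cv2.imread('pics/scene.png');t=cv2.imread('pics/top.png')
red(s,'scene',235,252,108,130);red(s,'scene',225,275,270,310)
red(t,'top',170,205,70,110);red(t,'top',170,205,270,300)
st=dict(manip.read_state()); 
print('bar pixel w7 approx (340,165) end; w5 (306,155.6)')
s5=dict(st);s5['eef_pos']=np.array([452.36,224.96,147.97])
for th in(1.34,1.40,1.46,1.52):
    print(th,grip(th),'w5',proj('wrist',grip(th),s5),'w7',proj('wrist',grip(th)-20*ex,st),'scene',proj('scene',grip(th)),'box',proj('scene',PIV-168*np.sin(th)*ey+[0,0,168*np.cos(th)]))
# white-box in scene: near (257.5,290.5)
print('box',onpl('scene',(257.5,290.5)))
print(goto(grip(1.43)+[0,0,80],.043,st))
E
```

```text
red top 21 [191.43  92.  ] [169.69  44.09] 175.32362878206428 1.316611554057987
red top 15 [188.6 281. ] [-171.69   11.36] 172.06091902755793 -1.5047222651138112
bar pixel w7 approx (340,165) end; w5 (306,155.6)
1.34 [499.55 109.79  82.45] w5 [308.07 153.62] w7 [348.74 162.84] scene [273.1  274.66] box [256.64 290.91]
1.4 [499.62 108.35  75.4 ] w5 [303.76 155.58] w7 [343.73 164.48] scene [276.15 275.48] box [260.82 291.94]
1.46 [499.66 107.34  68.27] w5 [299.62 158.03] w7 [338.89 166.6 ] scene [279.25 276.08] box [265.06 292.68]
1.52 [499.68 106.76  61.09] w5 [295.65 160.93] w7 [334.24 169.16] scene [282.4  276.48] box [269.34 293.15]
box [-162.62   36.66]
(array([ 0.  , -0.1 , -0.12]), array([-0.09, -0.01, -0.02]))
```

Request:
step_arm:
  commands: [0, -0.035, -0.038, 0, 0, 0, 0.05, 0, -0.035, -0.038, 0, 0, 0, 0.05, 0, -0.033, -0.039, 0, 0, 0, 0.05, 0.03, 0, 0, 0, 0, 0, 0.05, 0, 0, 0, 0, 0, 0, 0.05]

```text
clock: 14.42
eef_pos: [501.2, 111.1, 121.7]
eef_rot: [1.665, 1.567, -3.007]
wrist_force: [-0.4, 0.8, 0.3]
finger_gap: 49.8
```

Run:
```python
from ang import *
st=manip.read_state(); snap('wrist','w8.png'); a=cv2.imread('pics/w8.png'); print(st['clock'],st['eef_pos'],st['wrist_force'],goto(grip(1.39)-[0,0,18],.043,st))
for k in('detector_grip','detector_eye'): print([(np.round(x['centre'],1),round(x['score'],2)) for x in manip.find_in(k,'wrist')][:2])
print(proj('wrist',grip(1.39),st)); cv2.imwrite('pics/w8c.png',a[120:440,100:560])
```

```text
14.425 [501.19 111.12 121.75] [-0.42  0.82  0.3 ] (array([ 0.06,  0.  , -0.  ]), array([-0.13, -0.02, -0.23]))
[(array([329.1, 306.2]), 0.9)]
[(array([324.8, 306. ]), 0.72), (array([327.6, 567.6]), 0.44)]
[261.8  307.63]
```

View pics/w8c.png

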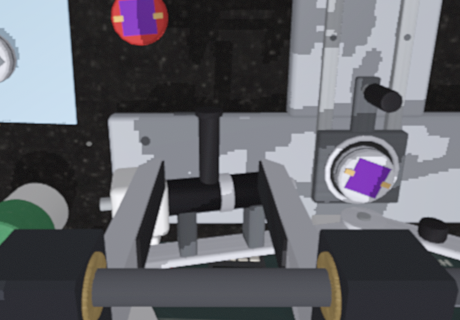

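The bar stands centred between the fingers, at about (235–300, 308), which matches the prediction. I descend and pinch.

Request:
step_arm:
  commands: [0.03, 0, -0.0015, 0, 0, 0, 0.05, 0.03, 0, 0, 0, 0, 0, 0.05, 0, 0, 0, 0, 0, 0, 0.05, 0, 0, 0, 0, 0, 0, 0.01, 0, 0, 0, 0, 0, 0, 0.01]
  squeeze: 35

```text
clock: 15.2
eef_pos: [502.9, 110.3, 65.0]
eef_rot: [-1.469, 1.569, 0.143]
wrist_force: [-0.3, -0.4, 0.4]
finger_gap: 33.6
```

Request:
step_arm:
  commands: [0, 0, 0, 0, 0, 0, 0.01, 0, 0, 0, 0, 0, 0, 0.01]

```text
clock: 15.45
eef_pos: [502.4, 109.8, 63.8]
eef_rot: [-2.294, 1.57, -0.682]
wrist_force: [0.3, -24.2, 3.2]
finger_gap: 13.7
```

Run:
```python
from ang import *
st=manip.read_state(); print(st['clock'],st['eef_pos'],st['wrist_force'],st['finger_gap'])
g=st['eef_pos']; q=np.array([-(g-PIV)@ey, g[2]+18.8-55]); print(q, (g-PIV)@ex)
th0=np.arcsin(np.clip(q[0]/120,-1,1)); print('theta',th0,np.arctan2(*q))
M=rot(st)
for T0 in(1.36,1.39,1.42):
  prev=grip(T0); 
  for th in np.linspace(T0,.965,6)[1:]: d=grip(th)-prev; prev=grip(th); print(T0,round(th,3),M.T@d)
```

```text
15.45 [502.39 109.82  63.82] [  0.28 -24.2    3.2 ] 13.719913699428005
[116.9   27.62] -32.16717053958933
theta 1.343041659607636 1.3387590288649984
1.36 1.281 [-9.18 -0.    2.34]
1.36 1.202 [-8.97 -0.    3.06]
1.36 1.123 [-8.7   0.    3.76]
1.36 1.044 [-8.38  0.    4.43]
1.36 0.965 [-8.    0.    5.08]
1.39 1.305 [-9.94 -0.    2.25]
1.39 1.22 [-9.72 -0.    3.09]
1.39 1.135 [-9.42  0.    3.9 ]
1.39 1.05 [-9.05  0.    4.69]
1.39 0.965 [-8.62  0.    5.44]
1.42 1.329 [-10.71  -0.     2.12]
1.42 1.238 [-10.47  -0.     3.09]
1.42 1.147 [-10.15   0.     4.03]
1.42 1.056 [-9.74  0.    4.93]
1.42 0.965 [-9.25  0.    5.8 ]
```

Request:
step_arm:
  commands: [0, 0, -0.001, 0, 0, 0, 0.01, 0, 0, 0, 0, 0, 0, 0.01]

```text
clock: 15.7
eef_pos: [502.4, 109.6, 63.7]
eef_rot: [-0.48, 1.57, 1.133]
wrist_force: [-0.4, 4.7, 2.0]
finger_gap: 12.9
```

Request:
step_arm:
  commands: [-0.005, 0, 0.001, 0, 0, 0, 0.01, -0.005, 0, 0.0012, 0, 0, 0, 0.01, 0, 0, 0, 0, 0, 0, 0.01]

```text
clock: 16.08
eef_pos: [502.3, 111.7, 73.2]
eef_rot: [-0.379, 1.57, 1.233]
wrist_force: [2.3, 6.9, -4.3]
finger_gap: 12.8
```

Request:
step_arm:
  commands: [-0.0075, 0, 0.0027, 0, 0, 0, 0.01, -0.0074, 0, 0.003, 0, 0, 0, 0.01, -0.0073, 0, 0.0033, 0, 0, 0, 0.01, 0, 0, 0, 0, 0, 0, 0.01]

```text
clock: 16.58
eef_pos: [501.9, 120.1, 95.8]
eef_rot: [-2.718, 1.57, -1.105]
wrist_force: [0.4, -0.6, 1.9]
finger_gap: 13.1
```

Request:
step_arm:
  commands: [-0.0071, 0, 0.0037, 0, 0, 0, 0.01, -0.007, 0, 0.004, 0, 0, 0, 0.01, 0, 0, 0, 0, 0, 0, 0.01]

```text
clock: 16.95
eef_pos: [501.5, 127.8, 109.8]
eef_rot: [-2.774, 1.57, -1.162]
wrist_force: [1.4, -1.8, 2.3]
finger_gap: 13.0
```

Run:
```python
from ang import *
st=manip.read_state(); print(st['clock'],st['eef_pos'],st['wrist_force'],st['finger_gap'])
g=st['eef_pos']; q=np.array([-(g-PIV)@ey, g[2]+18.8-55]); print(q,np.hypot(*q),'asin',np.arcsin(q[0]/120),'atan',np.arctan2(*q))
b=snap('scene','s9.png')[:,:,::-1];t=snap('top','t9.png')[:,:,::-1]
for th in(.9,.965,1.03): print(th,proj('scene',PIV-168*np.sin(th)*ey+[0,0,168*np.cos(th)]),proj('top',PIV-168*np.sin(th)*ey+[0,0,168*np.cos(th)]))
cv2.imwrite('pics/c9.png',np.vstack([cv2.resize(b[150:320,80:340],(780,510))[:340],np.pad(cv2.resize(t[160:245,65:305],(720,255)),((0,0),(0,60),(0,0)))]))
```

```text
16.95 [501.54 127.78 109.84] [ 1.45 -1.78  2.29] 13.035132145174439
[98.92 73.64] 123.32333007329765 asin 0.9690965504895336 atan 0.9309027724283111
0.9 [229.2  274.88] [204.06 256.5 ]
0.965 [232.78 278.16] [205.06 260.68]
1.03 [236.56 281.14] [206.11 264.47]
```

Request:
step_arm:
  commands: [0, 0, 0, 0, 0, 0, 0.045, 0, 0, 0, 0, 0, 0, 0.045, 0, 0, 0, 0, 0, 0, 0.045, -0.03, 0, 0, 0, 0, 0, 0.045, -0.05, 0, 0, 0, 0, 0, 0.045]

```text
clock: 17.68
eef_pos: [500.7, 127.9, 189.5]
eef_rot: [1.659, 1.568, -3.012]
wrist_force: [1.1, -1.3, 0.5]
finger_gap: 45.2
```

Request:
step_arm:
  commands: [-0.01, 0.055, 0, 0, 0, 0, 0.045, 0, 0.055, -0.03, 0, 0, 0, 0.045, 0, 0, -0.06, 0, 0, 0, 0.045, 0, 0, -0.06, 0, 0, 0, 0.045, 0, 0, -0.06, 0, 0, 0, 0.045]

```text
clock: 18.3
eef_pos: [400.2, -88.1, 200.1]
eef_rot: [-1.704, 1.57, -0.091]
wrist_force: [0.3, 0.5, -0.5]
finger_gap: 44.8
```

Request:
step_arm:
  commands: [0, 0, -0.06, 0, 0, 0, 0.045, 0, 0, -0.06, 0, 0, 0, 0.045, 0, 0, -0.06, 0, 0, 0, 0.045, 0, 0, 0, 0, 0, 0, 0.045]

```text
clock: 18.8
eef_pos: [407.3, -269.0, 199.1]
eef_rot: [0.978, 1.57, 2.586]
wrist_force: [0.3, -0.1, -0.4]
finger_gap: 44.9
```

Run:
```python
from ang import *
st=manip.read_state(); print(st['clock'],st['eef_pos'])
b=snap('scene','s10.png')[:,:,::-1];t=snap('top','t10.png')[:,:,::-1]
cv2.imwrite('pics/c10.png',np.vstack([cv2.resize(b[160:310,80:340],(780,450),interpolation=cv2.INTER_CUBIC)[:345],np.pad(cv2.resize(t[160:245,65:305],(720,255),interpolation=cv2.INTER_CUBIC),((0,0),(0,60),(0,0)))]))
```

```text
18.8 [ 407.32 -269.    199.14]
```

View pics/c10.png

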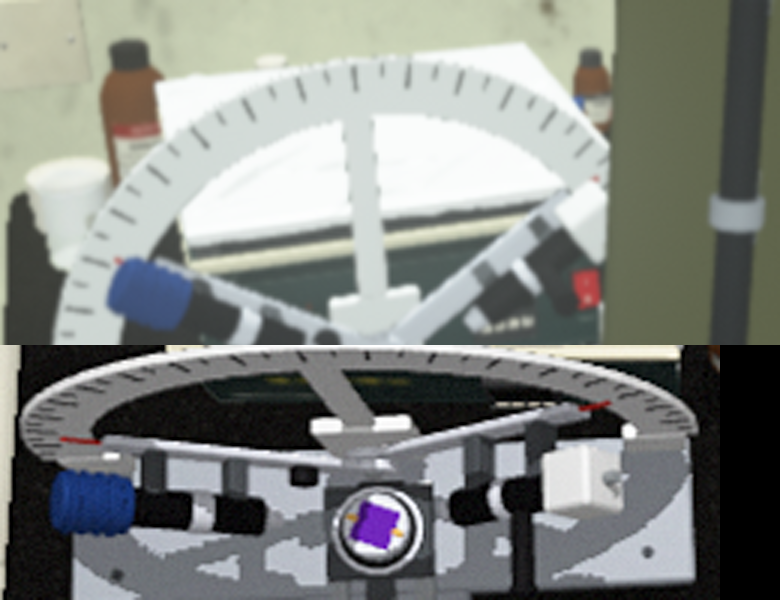

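In the picture, red pointer tips are at top-view (440,62–100) for the source and (406,580–608) for the detector, with the white box at (480,580). I measure both arms numerically the same way.

```bash
cat >> ang.py <<'E'
def tri(p_s,p_t):
    (o1,d1),(o2,d2)=ray('scene',p_s),ray('top',p_t)
    t=np.linalg.lstsq(np.stack([d1,-d2],1),o2-o1,rcond=None)[0]; a,b=o1+d1*t[0],o2+d2*t[1]; P=(a+b)/2
    y,z=(P-PIV)@ey,P[2]-55
    print('tri gap %.1f ell x %.1f y %.1f z %.1f r %.1f ang %.3f'%(np.linalg.norm(a-b),(P-PIV)@ex,y,z,np.hypot(y,z),np.arctan2(y,z)))
def redpx(a,r0,r1,c0,c1):
    h=cv2.cvtColor(a,cv2.COLOR_BGR2HSV); m=cv2.inRange(h,(0,60,50),(9,255,255))|cv2.inRange(h,(170,60,50),(180,255,255))
    k=np.zeros_like(m);k[r0:r1,c0:c1]=m[r0:r1,c0:c1]; p=np.argwhere(k); return p
E
python3 - <<'E'
from ang import *
s=cv2.imread('pics/s10.png');t=cv2.imread('pics/t10.png')
S={}
for nm,a,b in(('src',(238,255,110,128),(185,197,80,105)),('det',(212,226,268,282),(174,188,252,275))):
    p,q=redpx(s,*a),redpx(t,*b); print(nm,len(p),len(q),p.mean(0) if len(p) else '',q.mean(0) if len(q) else '', q.min(0),q.max(0))
    if len(p): 
        for off in(45,51): w=onpl('scene',p.mean(0),off); print(' scene plane',off,w,np.hypot(*w),np.arctan2(*w))
        tri(p.mean(0),q.mean(0))
# top line: red strip direction & plane: solve for z with r via tip
for k in('source_eye','detector_eye','detector_grip'):
  for c in('top','scene'):
    print(k,c,[(np.round(x['centre'],1),round(x['score'],2)) for x in manip.find_in(k,c)][:2])
# arm-tube end caps: top view y of axis as function of angle
for th in(.85,.9,.93,.965,1.0,1.05):
    f=lambda r,sg,off=0:np.round(proj('top',PIV+off*ex+sg*r*np.sin(th)*ey+np.array([0,0,r*np.cos(th)])),1)
    g=lambda r,sg,off=0:np.round(proj('scene',PIV+off*ex+sg*r*np.sin(th)*ey+np.array([0,0,r*np.cos(th)])),1)
    print(th,'src r60,152',f(60,1),f(152,1),'det',f(60,-1),f(152,-1),'| scene',g(60,1),g(152,1),g(60,-1),g(152,-1))
E
```

```text
src 2 25 [246.5 119. ] [191.36  91.28] [190  85] [192  98]
 scene plane 45 [155.56  99.33] 184.56780377707096 1.0025390719739384
 scene plane 51 [155.44  96.68] 183.04957278013995 1.0143626175809712
tri gap 5.9 ell x 35.3 y 153.1 z 102.3 r 184.1 ang 0.982
det 0 25  [179.92 262.96] [178 258] [181 268]
source_eye top [(array([209.7, 125.1]), 0.92), (array([234.9, 193.4]), 0.19)]
source_eye scene [(array([264.8, 156.7]), 0.9), (array([301.7, 216.4]), 0.15)]
detector_eye top [(array([202.5, 240.9]), 0.72), (array([211. , 124.7]), 0.48)]
detector_eye scene [(array([249.2, 255.1]), 0.65)]
detector_grip top [(array([205.1, 239.1]), 0.91)]
detector_grip scene [(array([250.5, 253.5]), 0.61)]
0.85 src r60,152 [216.1 161.9] [210.4 112.6] det [214.1 211.8] [205.  246.6] | scene [274.9 187.2] [252.1 145.2] [266.4 233.7] [232.5 266.4]
0.9 src r60,152 [216.4 161.1] [211.2 110.8] det [214.3 213. ] [205.7 249.7] | scene [276.1 186.3] [255.5 142.9] [267.3 234.8] [234.8 268.9]
0.93 src r60,152 [216.6 160.7] [211.8 109.9] det [214.4 213.8] [206.1 251.5] | scene [276.9 185.8] [257.5 141.5] [267.9 235.4] [236.3 270.4]
0.965 src r60,152 [216.8 160.2] [212.4 108.9] det [214.6 214.6] [206.5 253.5] | scene [277.8 185.2] [260.  140.1] [268.5 236. ] [238.1 272. ]
1.0 src r60,152 [217.  159.8] [213. 108.] det [214.8 215.3] [207.  255.4] | scene [278.7 184.7] [262.4 138.7] [269.2 236.7] [239.9 273.5]
1.05 src r60,152 [217.4 159.3] [213.9 107. ] det [215.  216.4] [207.8 258. ] | scene [280.1 184. ] [266.  136.9] [270.2 237.5] [242.5 275.5]
```

The features disagree by a few hundredths of a rad, so I'll take a closer, tilted wrist view from the front, on the centre line.

Request:
step_arm:
  commands: [-0.005, -0.006, 0.055, 0, 0, 0, 0.045, -0.005, -0.006, 0.055, 0, 0, 0, 0.045, -0.005, -0.006, 0.055, 0, 0, 0, 0.045, -0.005, -0.006, 0.055, 0, 0, 0, 0.045, -0.005, -0.006, 0.055, 0, 0, 0, 0.045]

```text
clock: 19.82
eef_pos: [426.1, 12.0, 225.3]
eef_rot: [-1.613, 1.57, 0.0]
wrist_force: [2.0, 0.1, -0.2]
finger_gap: 44.9
```

Request:
step_arm:
  commands: [-0.005, -0.006, 0.055, 0, 0, 0, 0.045, -0.005, -0.006, 0.055, 0, 0, 0, 0.045, -0.005, -0.006, 0.055, 0, 0, 0, 0.045, 0, -0.006, 0.054, 0, 0, 0, 0.045, 0, 0, 0, 0, 0, -8.75, 0.045]

```text
clock: 20.45
eef_pos: [441.7, 232.7, 238.1]
eef_rot: [-1.575, 1.418, 0.041]
wrist_force: [-0.6, -0.5, -1.1]
finger_gap: 45.0
```

Request:
step_arm:
  commands: [0, 0, 0, 0, 0, -8.75, 0.045, 0, 0, 0, 0, 0, -8.75, 0.045, 0, 0, 0, 0, 0, -8.75, 0.045, 0, 0, 0, 0, 0, 0, 0.045, 0, 0, 0, 0, 0, 0, 0.045]

```text
clock: 21.08
eef_pos: [441.6, 229.9, 240.5]
eef_rot: [-1.57, 0.962, 0.042]
wrist_force: [0.6, 0.1, 0.2]
finger_gap: 45.1
```

Run:
```python
from ang import *
st=manip.read_state(); snap('wrist','w11.png'); a=cv2.imread('pics/w11.png'); print(st['clock'],st['eef_pos'],st['joints'],rot(st)[:,0])
hsv=cv2.cvtColor(a,cv2.COLOR_BGR2HSV)
def comps(m,mn):
  n,l,s,c=cv2.connectedComponentsWithStats(m)
  for i in range(1,n):
    if s[i,4]>mn and s[i,1]<330: print('  ',s[i],c[i],onpl('wrist',c[i][::-1],0,st))
print('blue');comps(cv2.inRange(hsv,(105,120,40),(125,255,255)),150)
print('violet');comps(cv2.inRange(hsv,(125,100,60),(150,255,255)),80)
print('red');comps(cv2.inRange(hsv,(0,110,60),(9,255,255))|cv2.inRange(hsv,(170,110,60),(180,255,255)),4)
print('white');comps(cv2.inRange(hsv,(0,0,200),(180,40,255)),150)
for k in('source_eye','detector_eye','detector_grip'):print(k,[(np.round(x['centre'],1),round(x['score'],2)) for x in manip.find_in(k,'wrist')][:2])
for th in(.9,.965,1.03):
  for sg in(1,-1): print(th,sg,*[proj('wrist',PIV+sg*r*np.sin(th)*ey+np.array([0,0,r*np.cos(th)]),st) for r in(60,120,168)])
print(proj('wrist',PIV,st))
```

```text
21.075 [441.58 229.94 240.46] [ 0.56 -0.12  2.01 -0.43  0.75 -0.81] [ 0.57  0.02 -0.82]
blue
   [ 462    0   87   56 3293] [499.93  25.03] [ 328.16 -390.04]
   [463  92  95  46 914] [505.8  109.62] [ 252.27 -132.18]
   [ 438  229   58   50 1863] [466.55 253.34] [142.43  93.75]
   [ 86 241  15  14 151] [ 93.23 247.53] [-189.14   86.84]
violet
   [ 86  35  43  33 879] [107.23  50.85] [-309.83 -296.  ]
   [292 171  29  22 398] [305.96 181.45] [0.18 0.7 ]
red
   [  81   19   58   57 1314] [111.65  43.17] [-312.06 -322.62]
   [171 224  12   7  55] [175.82 226.2 ] [-121.12   61.84]
   [491 230  96 151 395] [542.2  315.13] [185.41 153.55]
   [451 274  22  12  42] [461.69 279.4 ] [131.18 120.75]
   [145 280  21  12  42] [154.98 285.31] [-123.5   126.17]
white
   [ 239    0   33  126 2284] [255.91  59.03] [ -77.14 -268.55]
   [ 278    0   27  122 1180] [288.05  62.1 ] [ -28.53 -258.81]
   [491   5  30  23 249] [505.15  16.25] [ 349.47 -427.4 ]
   [  0  77  16  30 208] [ 7.51 95.21] [-397.83 -167.91]
   [ 486  101   62   35 1181] [514.87 117.88] [ 257.39 -113.95]
   [280 160  29  35 223] [290.
[... 250 characters left out ...]
  148.42]
   [ 261  297   36   60 1741] [280.55 327.3 ] [-17.85 163.5 ]
   [ 316  298   47   59 2278] [336.3  326.58] [ 24.66 162.96]
   [387 299  19  23 244] [395.95 306.97] [ 72.58 146.34]
source_eye [(array([237.4, 407.8]), 0.79), (array([192.5, 308.3]), 0.5)]
detector_eye [(array([239. , 192.8]), 0.9)]
detector_grip [(array([239.8, 190.8]), 0.93)]
0.9 1 [206.94 353.55] [236.52 407.97] [263.33 457.29]
0.9 -1 [207.06 257.4 ] [236.75 202.27] [263.66 152.3 ]
0.965 1 [204.63 355.68] [231.25 411.87] [255.1  462.21]
0.965 -1 [204.75 255.33] [231.5 198.5] [255.45 147.6 ]
1.03 1 [202.23 357.56] [225.87 415.18] [246.8  466.18]
1.03 -1 [202.36 253.51] [226.12 195.32] [247.16 143.84]
[180.99 305.8 ]
```

Run:
```python
from ang import *
from scipy.optimize import least_squares
st=manip.read_state()
for off in(40,45,50):
  for p in((279.4,461.69),(285.31,154.98)):
    w=onpl('wrist',p,off,st); print(off,w,np.hypot(*w),np.arctan2(*w))
s7=cv2.imread('pics/w11.png')
# tube axis: dark pixels along each arm -> fit line in pivot plane
g=cv2.cvtColor(s7,cv2.COLOR_BGR2GRAY)
for th0,sg in((.965,1),(.93,-1)):
  A=[]
  for r in range(66,150,4):
    for u in range(-25,26):
      pp=PIV+sg*(r*np.sin(th0)+u*np.cos(th0))*ey+np.array([0,0,r*np.cos(th0)-u*np.sin(th0)])
      rc=np.round(proj('wrist',pp,st)).astype(int); A.append(g[rc[0],rc[1]])
  A=np.array(A).reshape(-1,51); print('th0',th0,sg)
  for r,row in zip(range(66,150,4),A): print(r,''.join('#' if v<60 else ('+' if v<110 else '.') for v in row))
```

```text
40 [149.83  95.22] 177.5265223002066 1.0046799313691246
40 [-143.97  101.43] 176.1114352632937 -0.957035781106865
45 [152.25  92.06] 177.92197981110778 1.0269477068282202
45 [-146.47   98.38] 176.44623922736895 -0.9793503858934964
50 [154.67  88.91] 178.4052440594826 1.0491057860176913
50 [-148.98   95.33] 176.8685450302124 -1.0015694542354114
th0 0.965 1
66 ++.......+++++##+....................#++...........
70 ..........+++++++.......++++#############++........
74 .........++#################################++.....
78 ...........++##################################+...
82 ..........+######################################++
86 .........++########################################
90 ..+++++++++########################################
94 ++++++++++++#######################################
98 ++++++++++++#######################################
102 ..........+#######++.........................++####
106 ..............................................#####
110 ..............................................+####
114 ..........+..................+..+.++++++#+.+.++####
118 ..........++#######
[... 903 characters left out ...]
######################+++###
102 ++++++++#+#######################+######+#+#++++++#
106 ......########+#................................+##
110 ......######.................................++####
114 .......#####..........+.++#+#######################
118 .......+###########################################
122 .......+++#########################################
126 .......+##########################################+
130 .......++######################################+++#
134 +.++++++++++++++###############################++++
138 ++++++++++++++++###############################+++#
142 ++++++++++++++++###################################
146 ........+##########################################
```

The red pointers on the scale read the detector about 0.04 rad lower than the source. Tube edges and the grip position say about 0.015–0.02. The mean is about −0.025, too near the 0.052 limit, so I regrip and lower the arm by about 0.025 rad (3 mm).

Request:
step_arm:
  commands: [0, 0, 0, 0, 0, 8.75, 0.045, 0, 0, 0, 0, 0, 8.75, 0.045, 0, 0, 0, 0, 0, 8.75, 0.045, 0, 0, 0, 0, 0, 8.75, 0.045, 0, 0, 0, 0, 0, 0, 0.045]

```text
clock: 21.9
eef_pos: [442.7, 229.3, 239.0]
eef_rot: [1.582, 1.569, -3.09]
wrist_force: [0.5, 0.8, -0.7]
finger_gap: 44.9
```

Request:
step_arm:
  commands: [0, -0.028, -0.052, 0, 0, 0, 0.045, 0, -0.028, -0.052, 0, 0, 0, 0.045, 0, 0, 0, 0, 0, 0, 0.045, 0.04, 0, 0, 0, 0, 0, 0.045, 0, 0, 0, 0, 0, 0, 0.045]

```text
clock: 22.52
eef_pos: [500.1, 128.5, 197.9]
eef_rot: [1.811, 1.568, -2.859]
wrist_force: [-0.3, 0.1, 0.6]
finger_gap: 45.0
```

Run:
```python
from ang import *
st=manip.read_state(); print(st['clock'],st['eef_pos'],st['wrist_force'],goto([501.5,127.8,110],.043,st))
```

```text
22.525 [500.06 128.47 197.92] [-0.26  0.12  0.57] (array([ 0.09, -0.  , -0.  ]), array([-0.05, -0.04, -0.17]))
```

Request:
step_arm:
  commands: [0.045, -0.0015, -0.0007, 0, 0, 0, 0.045, 0.042, 0, 0, 0, 0, 0, 0.045, 0, 0, 0, 0, 0, 0, 0.045, 0, 0, 0, 0, 0, 0, 0.01, 0, 0, 0, 0, 0, 0, 0.01]

```text
clock: 23.15
eef_pos: [504.0, 127.7, 114.9]
eef_rot: [-1.438, 1.568, 0.174]
wrist_force: [-0.4, -0.8, 0.3]
finger_gap: 28.3
```

Request:
step_arm:
  commands: [0, 0, 0, 0, 0, 0, 0.01, 0, 0, 0, 0, 0, 0, 0.01, 0, 0, 0, 0, 0, 0, 0.01]

```text
clock: 23.52
eef_pos: [503.4, 127.6, 113.3]
eef_rot: [-1.223, 1.57, 0.389]
wrist_force: [1.1, 1.6, 4.3]
finger_gap: 13.1
```

Request:
step_arm:
  commands: [0.0013, 0, -0.0009, 0, 0, 0, 0.01, 0.0014, 0, -0.0009, 0, 0, 0, 0.01, 0, 0, 0, 0, 0, 0, 0.01, 0, 0, 0, 0, 0, 0, 0.01]

```text
clock: 24.02
eef_pos: [503.5, 125.6, 110.2]
eef_rot: [-1.364, 1.57, 0.249]
wrist_force: [2.3, 2.1, 3.9]
finger_gap: 12.4
```

Moved −3.1 mm in z and −2.0 in y, which is about 0.03 rad. I release, retreat up and back, and repeat the tilted front view.

Request:
step_arm:
  commands: [0, 0, 0, 0, 0, 0, 0.045, 0, 0, 0, 0, 0, 0, 0.045, 0, 0, 0, 0, 0, 0, 0.045, -0.05, 0, 0, 0, 0, 0, 0.045, -0.06, 0, 0, 0, 0, 0, 0.045]

```text
clock: 24.65
eef_pos: [502.5, 125.4, 220.6]
eef_rot: [1.752, 1.568, -2.919]
wrist_force: [0.9, 0.5, 0.5]
finger_gap: 45.1
```

Request:
step_arm:
  commands: [-0.021, 0.03, 0.053, 0, 0, 0, 0.045, 0, 0.029, 0.053, 0, 0, 0, 0.045, 0, 0, 0, 0, 0, -8.75, 0.045, 0, 0, 0, 0, 0, -8.75, 0.045, 0, 0, 0, 0, 0, -8.75, 0.045]

```text
clock: 25.28
eef_pos: [440.7, 227.7, 240.8]
eef_rot: [-1.569, 1.107, 0.044]
wrist_force: [0.4, -0.9, 0.4]
finger_gap: 44.7
```

Request:
step_arm:
  commands: [0, 0, 0, 0, 0, -8.75, 0.045, 0, 0, 0, 0, 0, 0, 0.045, 0, 0, 0, 0, 0, 0, 0.045]

```text
clock: 25.65
eef_pos: [441.2, 227.6, 241.0]
eef_rot: [-1.571, 0.962, 0.041]
wrist_force: [0.6, -0.6, 1.0]
finger_gap: 45.0
```

Run:
```python
from ang import *
st=manip.read_state(); snap('wrist','w12.png'); a=cv2.imread('pics/w12.png'); print(st['clock'],st['eef_pos'],st['wrist_force'])
h=cv2.cvtColor(a,cv2.COLOR_BGR2HSV); m=cv2.inRange(h,(0,110,60),(9,255,255))|cv2.inRange(h,(170,110,60),(180,255,255)); m[:262]=0;m[300:]=0
n,l,s,c=cv2.connectedComponentsWithStats(m)
for i in range(1,n):
  if s[i,4]>15:
    print(s[i],c[i])
    for off in(35,50): w=onpl('wrist',c[i][::-1],off,st); print('   ',off,w,np.hypot(*w),np.arctan2(*w))
m=cv2.inRange(h,(125,100,60),(150,255,255));m[:120]=0;q=np.argwhere(m).mean(0);print('violet',m.sum()/255,q,onpl('wrist',q,0,st),onz('wrist',q,54.5,st))
# ring fit (white ring, z 43) relative to home
g=a.min(2); m=(g>185).astype(np.uint8); m[:135]=0;m[215:]=0;m[:,:265]=0;m[:,350:]=0
p=np.argwhere(m); pts=np.array([onz('wrist',x,43,st)[:2] for x in p]); 
from scipy.optimize import least_squares
f=lambda q:np.hypot(*(pts-q[:2]).T)-26.7
r=least_squares(f,[529,228],loss='cauchy',f_scale=1).x; print('ring',r,len(pts),(np.abs(f(r))<2).sum())
```

```text
25.65 [441.2  227.61 240.97] [ 0.6  -0.61  1.  ]
[507 262  26  38  90] [519.64 280.92]
    35 [200.38 100.53] 224.18802798030003 1.105793950121398
    50 [210.44  91.13] 229.32357880306245 1.1621121330762905
[453 274  22  11  41] [463.71 279.12]
    35 [148.01  98.46] 177.77174282279358 0.9837904164452835
    50 [155.39  88.96] 179.0552963727974 1.050860018328187
[145 276  22  11  46] [155.3  280.98]
    35 [-144.63  100.18] 175.94144107134122 -0.9650144879436233
    50 [-152.19   90.77] 177.2048640620083 -1.0330391283142502
violet 398.0 [181.97 309.65] [1.61 1.4 ] [531.17 229.67  54.5 ]
ring [530.99 229.05] 316 138
```

```bash
python3 -c "
from cell import manip
print(manip.sign_off())"
```

```text
the job is handed in; nothing more can be done
None
```

I put the violet-chip puck in the ring, pushed the stage home, swung the detector arm up to mirror the source arm, and handed the job in at about 26 s of the 64 s. Sign-off gave no verdict, so what follows are my own last checks.

- **Puck:** it sits in the ring. The last close look measured chip and ring centres within about 1 mm of each other.
- **Stage:** I pushed it by the knob with closed fingers until the force jumped from about 3 N to 25 N. I took that as the stop; I did not read the joint itself.
- **Detector arm:** after the first swing the estimates disagreed. The red scale pointers read 0.04–0.05 rad below the source arm, while the tube edges and grip position read about 0.015–0.02 rad below. I regripped the arm and lowered it about 0.03 rad.
- **Angle after the correction:** the pointers put the detector 0.01–0.02 rad (about 1 degree) below the source, within the 3 degree limit. I repeated only the pointer reading after the correction. The tube-edge and grip readings, shifted by the same amount, would put the detector about 0.01 rad above the source.
- **Left alone:** I never reached for the source arm, the grey-chip puck or the red look-alike. I did not re-measure them at the end. The robot was clear of everything at hand-in.

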